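Stir the ceramic beads under the microscope

TASK

Draw the stirring rod out of its bore in the slanting rest and, reaching in at a slant under the microscope, stir the ceramic beads in the glass dish two full turns anticlockwise as seen from above, in wide circles (about halfway out to the wall) with the tip close to the dish floor. Then park the used rod in the open notch on the far, upper side of the rest, not back in the bore, pushed fully in with its handle resting on the block, and let go. Keep all beads in the dish, do not press hard on the glass or knock the microscope, and leave the other things on the bench alone.

Things in the scene. Friction and masses are not known exactly. Their poses are not given: they have to be found in the camera images.
- rod: stirring rod, 90 g: black handle 24 mm diameter, 80 mm long, grey ring near its top, on a steel shaft 8 mm diameter, 120 mm long, round-ended. Origin: on the axis where shaft meets handle (flat shoulder, which carries it on the rest); z axis from shaft to handle (handle z 0 to 80 mm, shaft 0 to -120 mm). It starts hanging in the bore of the rest by its shoulder
- rod_tip (a point): rounded end of the rod's shaft, on the axis, 120 mm below the shoulder
- rest_head: grey block of the rod rest, slanting 30 degrees, fixed. Origin: centre of the bore's mouth in its top face; z along the bore, up and leaning to the rest's front; x in the top face to the far, upper side; y level. Block x -22 to 18, y +-50, z -40 to 0 mm; through bore 10.5 mm diameter. Two prongs (x 18 to 40, y +-6.5 to +-46.5, z -40 to 0) leave a 13 mm wide notch, open to +x and both ends
- rest: foot of the rod rest, aluminium, fixed: level base plate 170 x 110 x 10 mm (x -55 to 115 mm) and two upright cheeks 34 x 10 x 112 mm at y +-45 mm that carry the slanting grey block. Origin: on the bench under the bore's mouth, which is 135 mm above it; x axis to its rear, away from the robot (within 0.35 rad of world x)
- notch (a point): seat of the notch: where the rod's origin lies when the rod is parked (shaft at the bottom of the notch, shoulder on the block's top face); 22 mm from the bore's mouth along the block's x axis
- dish: round glass dish, 140 mm outer diameter, wall 4 mm (inner radius 66 mm), 35 mm high, floor 5 mm thick, fixed in the recess of the microscope's foot. Origin: centre of its underside, 20 mm above the bench; z up, x axis from the microscope's front to its rear (within 0.35 rad of world x)
- bead0: one of seven equal white ceramic beads in the dish: upright stubby cylinder, 22 mm diameter, 20 mm high, 20 g. Origin: its centre
- bead1: one of seven equal white ceramic beads in the dish: upright stubby cylinder, 22 mm diameter, 20 mm high, 20 g. Origin: its centre
- bead2: one of seven equal white ceramic beads in the dish: upright stubby cylinder, 22 mm diameter, 20 mm high, 20 g. Origin: its centre
- bead3: one of seven equal white ceramic beads in the dish: upright stubby cylinder, 22 mm diameter, 20 mm high, 20 g. Origin: its centre
- bead4: one of seven equal white ceramic beads in the dish: upright stubby cylinder, 22 mm diameter, 20 mm high, 20 g. Origin: its centre
- bead5: one of seven equal white ceramic beads in the dish: upright stubby cylinder, 22 mm diameter, 20 mm high, 20 g. Origin: its centre
- bead6: one of seven equal white ceramic beads in the dish: upright stubby cylinder, 22 mm diameter, 20 mm high, 20 g. Origin: its centre
- scope: inspection microscope, fixed: foot 200 x 200 x 20 mm (x -80 to 120, y +-100 mm); upright white tube 56 mm diameter over the dish's centre from 160 to 340 mm above the bench, collar 72 mm diameter at 255 to 290; column 26 mm diameter, 350 high at x 100, y 75, bar from it to the tube at 275. Origin: on the bench under the dish's centre; x axis to its rear, z up
- brown_bottle: bystander: jar, 72 mm diameter, 150 mm high; stands loose on the bench. Origin: centre of its underside
- beaker: bystander: glass beaker, 68 mm diameter, 85 mm high; stands loose on the bench. Origin: centre of its underside
- petri: bystander: shallow clear dish, 90 mm diameter, 14 mm high; stands loose on the bench. Origin: centre of its underside
- spray: bystander: slim white bottle, 44 mm diameter, 120 mm high; stands loose on the bench. Origin: centre of its underside
- tip_box: bystander: blue box, 120 x 80 x 60 mm; stands loose on the bench. Origin: centre of its underside
- spatula: bystander: steel spatula lying flat, 180 mm long; stands loose on the bench. Origin: centre of its underside, along x
There are look-alikes about, which are no part of the job. There is more than one size of the rod; the one meant has the size given above. Leave any blue look-alike of the rest alone.

How it is judged (in metres and radians):
On the way, in this order (a step that is already met when the one before it is completed fails the run):
1. the rod is drawn clear of the bore and lifted off the rest (z of rod_tip in the frame of rest_head above 0 m and contact force between rod and the fingers above 0.5 N), for 0.05 s.
2. stirring, tip within about 17 mm of the dish floor and at least 16 mm from the middle: passes the dish's near (front) side (x of rod_tip in the frame of dish below -0.016 m and y of rod_tip in the frame of dish between -0.016 and 0.016 m and z of rod_tip in the frame of dish below 0.022 m).
3. stirring, tip within about 17 mm of the dish floor and at least 16 mm from the middle: passes the dish's right side (y of rod_tip in the frame of dish below -0.016 m and x of rod_tip in the frame of dish between -0.016 and 0.016 m and z of rod_tip in the frame of dish below 0.022 m).
4. stirring, tip within about 17 mm of the dish floor and at least 16 mm from the middle: passes the dish's far side (x of rod_tip in the frame of dish above 0.016 m and y of rod_tip in the frame of dish between -0.016 and 0.016 m and z of rod_tip in the frame of dish below 0.022 m).
5. stirring, tip within about 17 mm of the dish floor and at least 16 mm from the middle: passes the dish's left side (y of rod_tip in the frame of dish above 0.016 m and x of rod_tip in the frame of dish between -0.016 and 0.016 m and z of rod_tip in the frame of dish below 0.022 m).
6. stirring, tip within about 17 mm of the dish floor and at least 16 mm from the middle: passes the dish's near (front) side again (all of step 2).
At the end, for the whole second after the job is handed in: The rod is released and still in the notch: origin within 9 mm of the notch seat, axis within 0.18 rad of the block's z, tip at least 105 mm below the block's top face. All beads lie still in the dish, at least five of them more than 8 mm from where they started (distance between rod and notch below 0.009 m and angle between the z axis of rod and the z axis of rest_head, either way round below 0.18 rad and z of rod_tip in the frame of rest_head below -0.105 m and linear speed of each of rod, bead0, bead1, bead2, bead3, bead4, bead5, bead6 below 0.02 m/s and horizontal distance between each of bead0, bead1, bead2, bead3, bead4, bead5, bead6 and dish below 0.066 m and z of bead0 in the frame of dish between 0 and 0.045 m and z of bead1 in the frame of dish between 0 and 0.045 m and z of bead2 in the frame of dish between 0 and 0.045 m and z of bead3 in the frame of dish between 0 and 0.045 m and z of bead4 in the frame of dish between 0 and 0.045 m and z of bead5 in the frame of dish between 0 and 0.045 m and z of bead6 in the frame of dish between 0 and 0.045 m and (distance of each of bead0, bead1, bead2, bead3, bead4 from where it was at the start of the episode above 0.008 m or distance of each of bead0, bead1, bead2, bead3, bead5 from where it was at the start of the episode above 0.008 m or distance of each of bead0, bead1, bead2, bead3, bead6 from where it was at the start of the episode above 0.008 m or distance of each of bead0, bead1, bead2, bead4, bead5 from where it was at the start of the episode above 0.008 m or distance of each of bead0, bead1, bead2, bead4, bead6 from where it was at the start of the episode above 0.008 m or distance of each of bead0, bead1, bead2, bead5, bead6 from where it was at the start of the episode above 0.008 m or distance of each of bead0, bead1, bead3, bead4, bead5 from where it was at the start of the episode above 0.008 m or distance of each of bead0, bead1, bead3, bead4, bead6 from where it was at the start of the episode above 0.008 m or distance of each of bead0, bead1, bead3, bead5, bead6 from where it was at the start of the episode above 0.008 m or distance of each of bead0, bead1, bead4, bead5, bead6 from where it was at the start of the episode above 0.008 m or distance of each of bead0, bead2, bead3, bead4, bead5 from where it was at the start of the episode above 0.008 m or distance of each of bead0, bead2, bead3, bead4, bead6 from where it was at the start of the episode above 0.008 m or distance of each of bead0, bead2, bead3, bead5, bead6 from where it was at the start of the episode above 0.008 m or distance of each of bead0, bead2, bead4, bead5, bead6 from where it was at the start of the episode above 0.008 m or distance of each of bead0, bead3, bead4, bead5, bead6 from where it was at the start of the episode above 0.008 m or distance of each of bead1, bead2, bead3, bead4, bead5 from where it was at the start of the episode above 0.008 m or distance of each of bead1, bead2, bead3, bead4, bead6 from where it was at the start of the episode above 0.008 m or distance of each of bead1, bead2, bead3, bead5, bead6 from where it was at the start of the episode above 0.008 m or distance of each of bead1, bead2, bead4, bead5, bead6 from where it was at the start of the episode above 0.008 m or distance of each of bead1, bead3, bead4, bead5, bead6 from where it was at the start of the episode above 0.008 m or distance of each of bead2, bead3, bead4, bead5, bead6 from where it was at the start of the episode above 0.008 m)); the robot touches nothing.
It fails at once if the microscope is knocked (more than 8 N) by arm, fingers or rod (contact force between scope and the arm above 8 N or contact force between scope and the fingers above 8 N or contact force between scope and rod above 8 N).
It fails at once if the rod is pressed on the glass dish with more than 20 N (contact force between rod and dish above 20 N).
It fails at once if a bead leaves the dish (horizontal distance between any of bead0, bead1, bead2, bead3, bead4, bead5, bead6 and dish above 0.072 m).
It fails at once if a bystander is moved more than 30 mm (distance of any of brown_bottle, beaker, petri, spray, tip_box, spatula from where it was at the start of the episode above 0.03 m).
It also fails if it takes over 72 s, if anything falls off the work surface, if the arm or the gripper's body presses on something with over 40 N, if the wrist force passes 120 N, or if a joint passes its speed limit or range.

ROBOT

A 6-joint arm with a two-finger parallel gripper is mounted at the origin on the work surface. World frame = base frame: x ahead of the robot, y to its left, z up, the work surface at z = 0. Lengths are in m, angles in degrees, forces in N, time in s.
With the tool pointing down it reaches from about 0.325 to 0.85 m from the base axis. Payload 15.5 kg.
Tool frame: the origin (TCP) lies midway between the tips of the shut fingers; the grasp point (between the pads) lies 19 mm behind it; y points along the fingers, x is the direction in which the jaws open and shut, and the axes are right-handed (so a half turn about y gives the same grasp; the last joint's range is limited). The gripper opens to 91 mm and grips with 3 to 60 N. Pads are 32 mm wide; open, the fingers measure 118 mm over their backs; the gripper's body (76 mm by 178 mm) begins 60 mm behind the grasp point.
Start: joints at [63.455, 28.281, 77.091, -0, 74.628, -5.472], TCP at [0.225, 0.583, 0.187] pointing down, gripper open.
Joint ranges: [-166.48, 166.48], [-47.26, 123.95], [12.59, 153.08], [-70.14, 250.14], [6.76, 159.57], [-176.63, 176.63]. Speed limits (degrees/s): [108.29, 108.29, 147.25, 172.46, 172.46, 172.46].

INTERFACE

Orientations are given as a 3x3 rotation matrix whose columns are the frame's x, y, z axes.
In Python, from bench import ctrl gives the robot as it stands. The module is installed in compiled form; this text tells all that it offers. Calls block until the motion is done:
- ctrl.goto(position, orientation): joint-space move of the TCP to a pose.
- ctrl.move_l(position, vel=0.15, ori=None, contact_N=None): straight line of the TCP; ori=None keeps the orientation; vel is the mean speed in m/s. With contact_N (N) it stops when the force on the tool has changed by that much, and returns True; else False.
- ctrl.movej(angles): joint-space move.
- ctrl.command_gripper(opening): opening from 0.0 (shut) to 1.0 (fully open); the grip force is fixed at half the most; returns when the fingers have stopped.
- ctrl.sleep(seconds).
- ctrl.ik(position, orientation): joint angles nearest the present ones, or None.
- ctrl.read_camera(name): name is "scene" or "side" or "wrist"; returns the picture (400x640x3 uint8, blue, green, red); there is no depth.
- ctrl.camera_params(name): a dict with "fx", "fy", "cx", "cy" (pixels), "D" ([k1, k2, p1, p2, k3] as OpenCV has them; the pictures are not rectified), "pose" (4x4, takes a point from camera to world coordinates); the wrist camera has in their place "T_tool_cam" (4x4, takes a point from camera to tool coordinates, whose origin is the TCP and whose axes are the tool frame's). Camera axes: x right, y up, looking along -z (the intrinsics and any distortion apply to the point x, -y, -z); pixel columns grow to the right and rows downward; lengths in m; the calibration is good to about 2 mm. A picture is of the moment at which its call begins: read the wrist's pose just before it. camera_params takes no time and is no camera call.
A pose or a line that the arm cannot do raises ctrl.MotionError and nothing moves.
- ctrl.sign_off(): hands the job in, once; it reports no verdict.
Readings, each from a call of its own:
- ctrl.current_t(): time.
- ctrl.current_q(): joint angles.
- ctrl.current_dq(): joint speeds.
- ctrl.current_effort(): joint torques, N m.
- ctrl.current_tool_pos(): TCP position.
- ctrl.current_eef_rot(): TCP orientation.
- ctrl.current_contact_force(): force on the tool from outside, world axes, zero at the start.
- ctrl.current_wrist_torque(): the same for the moment, N m.
- ctrl.current_grip_width(): opening from 0.0 (shut) to 1.0 (fully open).
Only numpy, scipy, OpenCV 4.12 (cv2) and the standard library are available. Lean on these libraries where they do the work, as an engineer would, in place of code of your own. Each camera call takes 0.05 s, during which the arm holds its last target. There are 200 camera calls.

## Working session

There is one attempt and no reset: what is moved stays moved. The work goes in short steps, each a Python script; the robot and the scene stay as the last script left them, time stands still between calls to the robot, and variables do not carry over. Pictures are saved under pics/ and viewed, about 8 in all and at most 12, crops included, and the job is handed in when it is done.

```bash
mkdir -p pics; ls
python3 - <<'E'
from bench import ctrl
import cv2,numpy as np
np.set_printoptions(precision=4,suppress=True)
for n in("scene","side","wrist"):
    im=ctrl.read_camera(n);cv2.imwrite(f"pics/{n}0.png",im)
    print(n,ctrl.camera_params(n))
print(ctrl.current_tool_pos(),ctrl.current_eef_rot(),ctrl.current_t())
E
```

```text
pics
scene {'fx': 432.4436784547568, 'fy': 432.4436784547568, 'cx': 313.5084822393029, 'cy': 203.43997759844854, 'D': array([0.0228, 0.    , 0.    , 0.    , 0.    ]), 'pose': array([[-0.3107, -0.8046,  0.506 ,  1.1115],
       [ 0.9505, -0.2613,  0.1681,  0.1855],
       [-0.003 ,  0.5332,  0.846 ,  1.1111],
       [ 0.    ,  0.    ,  0.    ,  1.    ]])}
side {'fx': 482.60978735495695, 'fy': 482.60978735495695, 'cx': 325.39944037418854, 'cy': 196.09933707312518, 'D': array([-0.1124,  0.    ,  0.    ,  0.    ,  0.    ]), 'pose': array([[-0.9974,  0.0536, -0.0478,  0.4747],
       [-0.0701, -0.5848,  0.8082,  1.0945],
       [ 0.0153,  0.8094,  0.587 ,  0.9219],
       [ 0.    ,  0.    ,  0.    ,  1.    ]])}
wrist {'fx': 298.46206246472605, 'fy': 298.46206246472605, 'cx': 318.32457416948006, 'cy': 198.94863573873155, 'D': array([0.0155, 0.    , 0.    , 0.    , 0.    ]), 'T_tool_cam': array([[ 1.    , -0.0006, -0.0003, -0.0014],
       [-0.0001,  0.2908, -0.9568, -0.1972],
       [ 0.0007,  0.9568,  0.2908,  0.0815],
       [ 0.    ,  0.    ,  0.    ,  1.    ]])}
[0.2246 0.5829 0.1868] [[ 0.3595 -0.0004 -0.9331]
 [ 0.9331 -0.0009  0.3595]
 [-0.0009 -1.      0.0001]] 0.15
```

View pics/scene0.png

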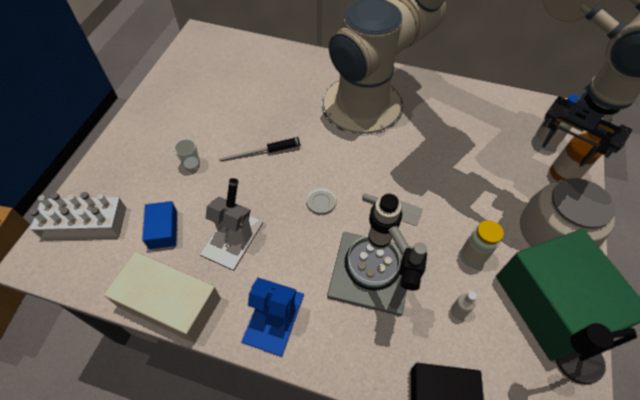

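View pics/side0.png

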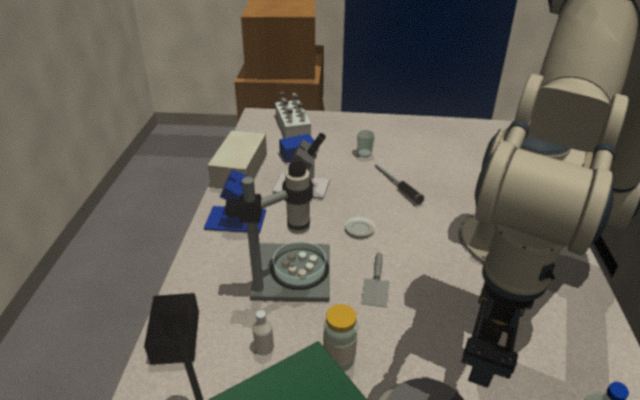

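Scene: grey rest with upright black-handled rod near (232,190). Blue look-alike rest is at (272,300). A lying black-handled rod or screwdriver at (285,147) is a possible look-alike rod. Microscope dish is at (374,262). In the side view the rest is near (305,160) and the dish near (300,264). One close composite follows to confirm.

Run:
```python
import cv2,numpy as np
s=cv2.imread("pics/scene0.png");d=cv2.imread("pics/side0.png")
def c(im,x,y,w=100,h=75):return cv2.resize(im[y:y+h,x:x+w],(400,300),interpolation=cv2.INTER_CUBIC)
o=np.vstack([np.hstack([c(s,190,170,120,90)[:, :],c(d,260,115)]),np.hstack([c(s,320,180,128,128*3//4+34),c(d,240,160,110,150)])])
cv2.imwrite("pics/comp.png",o)
```

```text
(no output)
```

View pics/comp.png

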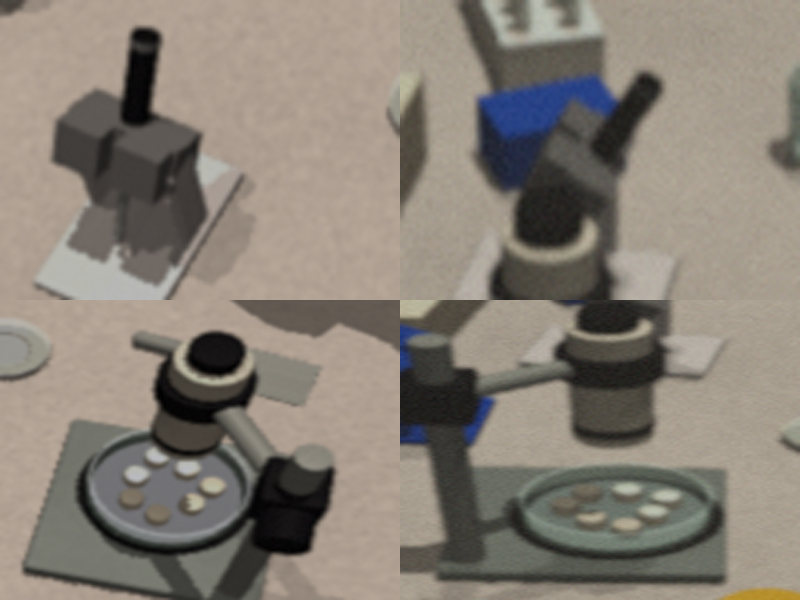

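```bash
cat > h.py <<'E'
import cv2,numpy as np
from bench import ctrl
np.set_printoptions(precision=4,suppress=True)
def ray(name,px,tool=None):
    P=ctrl.camera_params(name)
    K=np.array([[P['fx'],0,P['cx']],[0,P['fy'],P['cy']],[0,0,1]])
    u=cv2.undistortPoints(np.array([[px]],float),K,P['D'])[0,0]
    T=P['pose'] if 'pose' in P else tool@P['T_tool_cam']
    return T[:3,3],T[:3,:3]@np.array([u[0],-u[1],-1])
def tool():
    T=np.eye(4);T[:3,:3]=ctrl.current_eef_rot();T[:3,3]=ctrl.current_tool_pos();return T
def onz(name,px,z,tool=None):
    o,d=ray(name,px,tool);return o+d*(z-o[2])/d[2]
def tri(*rs):
    A=np.zeros((3,3));b=np.zeros(3)
    for o,d in rs:
        d=d/np.linalg.norm(d);M=np.eye(3)-np.outer(d,d);A+=M;b+=M@o
    p=np.linalg.solve(A,b)
    return p,[np.linalg.norm(np.cross(p-o,d/np.linalg.norm(d))) for o,d in rs]
def proj(name,p,tool=None):
    P=ctrl.camera_params(name);T=P['pose'] if 'pose' in P else tool@P['T_tool_cam']
    c=np.linalg.inv(T)@np.append(p,1)
    K=np.array([[P['fx'],0,P['cx']],[0,P['fy'],P['cy']],[0,0,1]])
    return cv2.projectPoints(np.array([[c[0],-c[1],-c[2]]]),np.zeros(3),np.zeros(3),K,P['D'])[0][0,0]
E
python3 - <<'E'
from h import *
A=lambda x,y:(190+x/3.333,170+y/3.333)
B=lambda x,y:(260+(x-400)/4,115+y/4)
C=lambda x,y:(320+x/3.125,180+(y-300)*130/300)
D=lambda x,y:(240+(x-400)/3.636,160+(y-300)/2)
print('rodtop',tri(ray('scene',A(146,37)),ray('side',B(651,84))))
print('rodbase',tri(ray('scene',A(138,116)),ray('side',B(607,152))))
pl=[onz('scene',A(*p),.01)[:2] for p in((243,176),(37,283))]+[onz('side',B(678,257),.01)[:2],onz('side',D(722,340),.01)[:2],onz('side',D(705,373),.01)[:2]]
print('plate',pl)
f=[onz('scene',C(*p),.02)[:2] for p in((75,422),(25,570))]+[onz('side',D(*p),.02)[:2] for p in((725,468),(725,576),(438,577))]
print('foot',f)
print('dish',[onz('scene',C(*p),.055)[:2] for p in((85,482),(258,482),(168,428))],[onz('side',D(*p),.055)[:2] for p in((517,505),(718,505),(617,465),(617,545))])
for n,px in(('scene',(321,201)),('side',(360,228))):print(n,onz(n,px,.01))
E
```

```text
rodtop (array([ 0.5643, -0.2123,  0.1999]), [np.float64(0.0008641292534606666), np.float64(0.0008641292534605143)])
rodbase (array([ 0.5986, -0.2153,  0.1354]), [np.float64(0.0007838932144289179), np.float64(0.0007838932144290128)])
plate [array([ 0.5623, -0.1533]), array([ 0.7118, -0.2795]), array([ 0.542 , -0.2591]), array([ 0.5448, -0.2543]), array([ 0.5537, -0.1584])]
foot [array([0.5264, 0.0825]), array([0.7227, 0.0949]), array([0.521, 0.08 ]), array([0.5082, 0.2806]), array([0.7024, 0.2995])]
dish [array([0.6182, 0.1155]), array([0.5725, 0.2557]), array([0.5277, 0.166 ])] [array([0.6613, 0.2038]), array([0.5196, 0.1912]), array([0.5996, 0.1203]), array([0.5829, 0.2678])]
scene [ 0.4376 -0.0145  0.01  ]
side [ 0.4357 -0.01    0.01  ]
```

Estimates agree. Bore mouth is about (0.603,-0.216,0.135) with yaw about -0.138. Dish is about (0.593,0.190) with yaw about 0.085. I'll grip end-on along the handle. First I check IK, then move to the pre-grasp pose and look with the wrist camera.

```bash
cat >> h.py <<'E'
def frame(yaw,tilt):
    c,s=np.cos(yaw),np.sin(yaw);t=np.radians(tilt)
    x=np.array([c*np.cos(t),s*np.cos(t),np.sin(t)]);y=np.array([-s,c,0]);z=np.cross(x,y)
    return np.c_[x,y,z]
def toolR(F): return np.c_[F[:,1],-F[:,2],-F[:,0]]
M=np.array([.603,-.216,.135]);YR=-.138
DC=np.array([.593,.190,0.]);YD=.085
E
python3 - <<'E'
from h import *
F=frame(YR,30);R=toolR(F)
for k in(.026,.15,.2): print(k,ctrl.ik(M+F[:,2]*k,R))
for til in(38,42):
  for yaw in(.085,.2,.3):
    F2=frame(yaw,til);R2=toolR(F2);print(til,yaw,[None if ctrl.ik(DC+np.array([dx,dy,.032])+F2[:,2]*.143,R2) is None else 1 for dx in(-.033,.033) for dy in (-.033,.033)],ctrl.ik(DC+np.array([0,0,.032])+F2[:,2]*.143,R2))
p=M+F[:,2]*.15
ctrl.goto([.4,-.1,.35],R)
ctrl.goto(p,R)
T=tool();im=ctrl.read_camera("wrist");cv2.imwrite("pics/w1.png",im);np.save("T1.npy",T)
print(ctrl.current_t(),ctrl.current_tool_pos()-p)
for k in(0,.08):print(proj("wrist",M+F[:,2]*k,T))
E
```

```text
0.026 [ -32.7774   20.5463  107.408    27.5052   27.0863 -136.7445]
0.15 [ -36.6848    6.7746  105.6817   20.8214   42.6237 -131.0719]
0.2 [ -38.6119    1.7303  103.7777   19.5356   49.774  -130.1234]
38 0.085 [1, None, None, None] None
38 0.2 [1, 1, None, None] None
38 0.3 [1, None, 1, None] [  6.9665  17.0261 128.4942 116.0245   6.9837 145.7193]
42 0.085 [1, 1, 1, 1] [ 21.475   20.6562 131.4097 221.2051  16.8741  62.536 ]
42 0.2 [1, 1, 1, 1] [ 13.3237  20.1584 133.3693 184.655   15.5615  86.9008]
42 0.3 [1, 1, 1, 1] [  5.9035  20.0063 134.0073 153.639   17.1517 106.9031]
3.5083 [-0.0005  0.0008  0.0008]
[318.8053 180.5873]
[319.0508 200.3469]
```

View pics/w1.png

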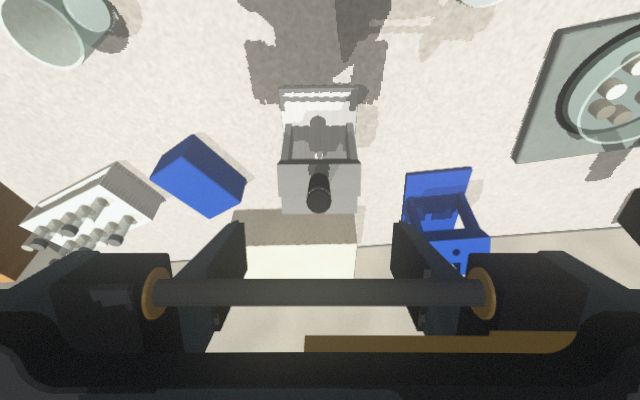

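The picture shows the block's top face centred at column 320 with its front edge level at row 163. The handle's base is at (319,181) and its top at (319,200), within 1 px of my prediction, so the estimates hold. The pure end-on grip puts joint 5 near its limit while stirring, so I'll pitch the tool 10° flatter than the rod and check IK along the paths.

```bash
cat >> h.py <<'E'
OFF=10; G=.042   # tool pitch relative to rod, grasp height on handle
def tcp(origin,yaw,tilt):
    """TCP pose that puts the rod's origin there, rod tilted back by tilt"""
    R=toolR(frame(yaw,tilt+OFF));return origin+G*frame(yaw,tilt)[:,2]+.019*R[:,1],R
E
cat > t.py <<'E'
from h import *
F=frame(YR,30)
for dz in(0,.07,.14,.18):
  for dx in(0,.028):
    p,R=tcp(M+F[:,2]*dz+F[:,0]*dx,YR,30);print(dz,dx,p,ctrl.ik(p,R))
for til in(40,44):
  for yaw in(.2,.3,.4):
    F2=frame(yaw,til);print(til,yaw)
    for d in((-.033,0),(0,-.033),(.033,0),(0,.033)):
      p,R=tcp(DC+np.array([*d,.032])+F2[:,2]*.12,yaw,til);print(p,ctrl.ik(p,R))
E
python3 t.py
```

```text
0 0 [ 0.5943 -0.2148  0.1568] [-35.8365  21.6982 116.01    72.4231  18.4102 176.3597]
0 0.028 [ 0.6183 -0.2181  0.1708] [ -34.2663   21.4684  112.1601   61.1708   19.0125 -170.5794]
0.07 0 [ 0.5596 -0.21    0.2174] [ -38.4451   12.6265  115.7113   51.7532   24.5745 -163.4021]
0.07 0.028 [ 0.5836 -0.2133  0.2314] [ -36.5914   12.9281  111.8783   45.1322   25.8058 -154.8674]
0.14 0 [ 0.525  -0.2052  0.2781] [ -41.5574    3.9068  113.8474   39.719    33.8756 -151.6146]
0.14 0.028 [ 0.549  -0.2085  0.2921] [ -39.3416    4.7628  110.1148   35.8333   34.9335 -145.7159]
0.18 0 [ 0.5052 -0.2024  0.3127] [ -43.6167   -0.7226  112.1247   35.6668   40.0504 -147.6234]
0.18 0.028 [ 0.5292 -0.2057  0.3267] [ -41.1483    0.4254  108.4773   32.6187   40.8186 -142.5025]
40 0.2
[0.4722 0.1722 0.1439] [ 15.6701  27.8996 144.7729 184.7583  42.6948  89.2087]
[0.5052 0.1392 0.1439] [  5.5933  27.248  142.2637 172.9417  39.5775  91.6733]
[0.5382 0.1722 0.1439] [ 11.9333  26.6935 135.7573 180.677   32.4516  89.7335]
[0.5052 0.2052 0.1439] [ 20.7988  26.7163 137.6446 192.6339  34.6379  85.5856]
40 0.3
[0.474
[... 799 characters left out ...]
0.5308 0.1707 0.1374] [ 11.9791  33.5552 141.1798 180.5596  48.7352  89.9365]
[0.4978 0.2037 0.1374] [ 21.7426  34.286  143.116  190.6427  51.4452  89.4071]
44 0.3
[0.4672 0.1613 0.1374] None
[0.5002 0.1283 0.1374] [ -6.1656  38.0694 149.3039 158.4486  60.8166  86.6595]
[0.5332 0.1613 0.1374] [  2.607   33.8252 141.9527 164.5623  49.9217  91.3881]
[0.5002 0.1943 0.1374] [ 11.6652  35.2871 145.1923 174.5096  54.4772  89.9433]
44 0.4
[0.4705 0.1522 0.1374] None
[0.5035 0.1192 0.1374] [-15.75    36.4886 147.1818 142.8845  56.8971  87.2633]
[0.5365 0.1522 0.1374] [ -6.1383  33.4962 140.9996 148.7518  49.2388  93.5261]
[0.5035 0.1852 0.1374] [  1.5627  35.394  145.3876 158.8475  54.7284  89.6514]
```

```bash
sed -i 's/^OFF=10/OFF=5/' h.py; sed -i 's/(.2,.3,.4)/(.1,.2,.3)/;s/(40,44)/(40,43)/' t.py; python3 t.py
```

```text
0 0 [ 0.593  -0.2146  0.1558] [ -34.224    20.9582  111.7478   45.1175   21.0317 -155.1994]
0 0.028 [ 0.617  -0.2179  0.1698] [ -32.8194   21.0255  107.8636   37.8426   23.1928 -146.3598]
0.07 0 [ 0.5583 -0.2098  0.2164] [ -36.5416   12.485   111.3801   34.519    29.0162 -145.1215]
0.07 0.028 [ 0.5823 -0.2131  0.2304] [ -34.8966   13.0238  107.5139   30.2791   31.082  -139.2124]
0.14 0 [ 0.5237 -0.205   0.2771] [ -39.2824    4.4131  109.5427   28.5111   38.7282 -139.5093]
0.14 0.028 [ 0.5477 -0.2083  0.2911] [ -37.3337    5.4341  105.7623   25.7938   40.3631 -135.0163]
0.18 0 [ 0.5038 -0.2022  0.3117] [ -41.0825    0.1367  107.8692   26.4595   44.7829 -137.627 ]
0.18 0.028 [ 0.5279 -0.2056  0.3257] [ -38.9235    1.4123  104.1607   24.2173   46.0975 -133.5436]
40 0.1
[0.4698 0.1809 0.1427] [ 23.7068  21.4848 137.3088 210.4486  25.509   74.9749]
[0.5028 0.1479 0.1427] [ 14.2018  21.6769 135.8594 195.481   22.973   81.7071]
[0.5358 0.1809 0.1427] [ 18.7435  22.8752 129.738  209.0678  19.1319  71.5754]
[0.5028 0.2139 0.1427] [ 27.0181  22.6003 130.9322 223.068   22.0832  64.5064]
40 0.2

[... 907 characters left out ...]
 28.4655  25.9357 134.4914 214.2626  30.6746  75.298 ]
43 0.2
[0.4656 0.1709 0.1378] [ 15.6326  26.657  144.0892 184.9541  38.7752  88.9293]
[0.4986 0.1379 0.1378] [  5.6419  26.1641 141.6253 172.614   35.8686  92.0968]
[0.5316 0.1709 0.1378] [ 11.9301  25.8953 135.2227 180.7191  29.1189  89.6868]
[0.4986 0.2039 0.1378] [ 20.7309  25.8501 137.1008 193.3377  31.2665  84.7781]
43 0.3
[0.4679 0.1615 0.1378] [  5.2802  27.0376 145.4058 166.3788  40.6288  92.3884]
[0.5009 0.1285 0.1378] [ -3.5842  26.1844 141.76   153.9733  36.9179  97.0838]
[0.5339 0.1615 0.1378] [  3.9916  25.8722 135.7952 160.395   30.3744  98.1643]
[0.5009 0.1945 0.1378] [ 12.235   25.8808 138.5765 173.1475  32.5366  92.4657]
```

Run:
```python
from h import *
F=frame(YR,30)
p,R=tcp(M+F[:,2]*.11,YR,30);ctrl.move_l(p,vel=.15,ori=R)
p,R=tcp(M,YR,30);print('contact',ctrl.move_l(p,vel=.1,contact_N=6))
print(ctrl.current_tool_pos()-p)
ctrl.command_gripper(0.0);print('w',ctrl.current_grip_width()*.091,ctrl.current_contact_force())
g=np.r_[ctrl.current_tool_pos()];np.save("g.npy",g);np.save("gR.npy",ctrl.current_eef_rot());print(g-p)
c=ctrl.move_l(g+F[:,2]*.02,vel=.05,contact_N=15);print(c,ctrl.current_contact_force(),ctrl.current_wrist_torque())
cv2.imwrite("pics/w2.png",ctrl.read_camera("wrist"));print(ctrl.current_t())
```

```text
contact False
[ 0.     -0.      0.0004]
w 0.02311932087940551 [ 0.7427 -0.0665 -0.5689]
[-0.0001  0.0001 -0.0001]
False [-0.4691  0.3884  0.0457] [ 0.0957  0.4856 -0.026 ]
6.7167
```

Run:
```python
from h import *
F=frame(YR,30);g=np.load("g.npy")
c=ctrl.move_l(g+F[:,2]*.16,vel=.12,contact_N=15);print(c,ctrl.current_contact_force(),ctrl.current_grip_width()*.091)
ctrl.sleep(.1)
s=ctrl.read_camera("scene");d=ctrl.read_camera("side");cv2.imwrite("pics/s3.png",s);cv2.imwrite("pics/d3.png",d)
tp=ctrl.current_tool_pos();o=M+F[:,2]*.16+(tp-(g+F[:,2]*.16));tip=o-F[:,2]*.12
def crop(im,n):
    u=proj(n,tip).round().astype(int);x,y=u-[50,37];print(n,'tip pred',proj(n,tip),'mid',proj(n,o),'crop org',x,y)
    return cv2.resize(im[y:y+75,x:x+100],(400,300),interpolation=cv2.INTER_CUBIC)
cv2.imwrite("pics/c3.png",np.hstack([crop(s,"scene"),crop(d,"side")]));print(tip,ctrl.current_t())
```

```text
False [ 0.7586 -0.5614 -1.2497] 0.022873277733889683
scene tip pred [232.4226 193.1225] mid [238.4229 151.7362] crop org 182 156
side tip pred [316.4082 144.4656] mid [336.2189 116.4791] crop org 266 107
[ 0.5832 -0.2131  0.1691] 8.2333
```

View pics/c3.png

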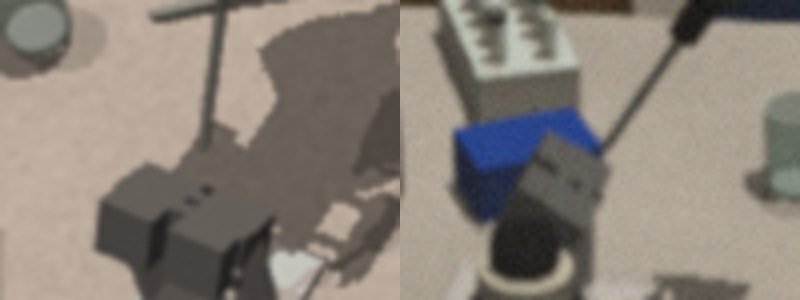

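Predicted tip was (232,193) in scene and (316,144) in side. Observed is about (233.5,193.5) and (316.8,145), so the rod is held as modelled to about 1–2 mm. Next I locate the beads to pick an entry spot.

Run:
```python
from h import *
C=lambda x,y:(320+x/3.125,180+(y-300)*130/300)
D=lambda x,y:(240+(x-400)/3.636,160+(y-300)/2)
F=frame(YD,0)
for n,f,ps in(("scene",C,[(155,455),(188,467),(212,486),(192,503),(158,515),(131,498),(137,474)]),("side",D,[(587,493),(565,506),(628,490),(665,496),(653,511),(591,518),(627,524)])):
    b=np.array([onz(n,f(*p),.045)-DC for p in ps])@F;print(n,b[:,:2]*1000,b.mean(0))
P=[tcp(DC+np.array([*d,.032])+frame(.2,42)[:,2]*.12,.2,42) for d in((-.033,0),(0,0))]
# rehearse approach
p,R=tcp(np.array([.40,.05,.30]),.1,38);print(p,ctrl.ik(p,R),ctrl.current_q())
q=P[1];u=q[0]+frame(.2,42)[:,2]*.07;print(u,ctrl.ik(u,q[1]))
```

```text
scene [[-34.277  -23.5301]
 [-25.2907   6.8943]
 [ -5.796   30.5591]
 [ 19.3333  16.9822]
 [ 40.6154  -8.7869]
 [ 25.0262 -34.5722]
 [ -6.2419 -34.7053]] [ 0.0019 -0.0067  0.045 ]
side [[ 21.3525 -25.4666]
 [ 36.0786  -0.7583]
 [ -8.2913 -31.3807]
 [-35.3325 -19.9136]
 [-26.9566   8.2885]
 [ 16.6293  21.2495]
 [ -9.0027  31.9833]] [-0.0008 -0.0023  0.045 ]
[0.3872 0.0487 0.3192] [ -16.896   -21.9707  126.9768   25.7718   37.1168 -128.0087] [ -40.1447    2.2857  108.7959   27.3972   41.6893 -138.4874]
[0.4545 0.1619 0.1915] [ 13.9611  11.0398 139.1715 186.1706  17.2783  85.8127]
```

```bash
cat > st.py <<'E'
from h import *
YS,TS=.2,42
A=frame(YS,TS)[:,2];Fd=frame(YD,0)
def stir_tcp(x,y,h=.032): return tcp(DC+Fd@np.array([x,y,0])+np.array([0,0,h])+A*.12,YS,TS)
ins,R=stir_tcp(.005,-.005)
E
python3 - <<'E'
from st import *
pre=ins+A*.075
back=pre+np.array([-.04,-.01,.07])
print(pre,ctrl.ik(pre,R),back,ctrl.ik(back,R))
p,Rb=tcp(np.array([.40,.03,.30]),.1,38);ctrl.goto(p,Rb)
print(ctrl.current_q(),ctrl.ik(back,R),ctrl.current_t())
ctrl.goto(back,R);ctrl.move_l(pre,vel=.1);print(ctrl.current_q(),ctrl.current_t(),ctrl.current_contact_force())
T=tool();s=ctrl.read_camera("scene");d=ctrl.read_camera("side");w=ctrl.read_camera("wrist");cv2.imwrite("pics/w4.png",w)
tip=ins+A*0; tip=DC+Fd@np.array([.005,-.005,0])+np.array([0,0,.032])+A*.075
def crop(im,n):
    u=proj(n,tip).round().astype(int);x,y=u-[60,50];print(n,'tip pred',proj(n,tip),'crop org',x,y)
    return cv2.resize(im[y:y+100,x:x+120],(400,333),interpolation=cv2.INTER_CUBIC)
cv2.imwrite("pics/c4.png",np.hstack([crop(s,"scene"),crop(d,"side")]))
E
```

```text
[0.4566 0.1567 0.1952] [ 12.3856  10.1433 138.8346 182.4605  15.9881  88.2664] [0.4166 0.1467 0.2652] None
[ -26.1061  -22.1999  126.9745   32.7273   41.6208 -140.0484] None 9.2583Traceback (most recent call last):
  File "<stdin>", line 7, in <module>
bench.MotionError: the arm cannot take that pose within its joint ranges
```

Run:
```python
from st import *
pre=ins+A*.075
q0=np.array(ctrl.current_q());qp=np.array(ctrl.ik(pre,R))
qa=qp.copy();qa[:3]=[-5,q0[1],q0[2]];ctrl.movej(list(qa));print(ctrl.current_tool_pos(),ctrl.current_t())
qb=qp.copy();qb[0]=-5;ctrl.movej(list(qb));print(ctrl.current_tool_pos(),ctrl.current_t())
ctrl.movej(list(qp));print(ctrl.current_q(),ctrl.current_tool_pos()-pre,ctrl.current_t(),ctrl.current_contact_force())
s=ctrl.read_camera("scene");d=ctrl.read_camera("side");w=ctrl.read_camera("wrist");cv2.imwrite("pics/w4.png",w)
tip=DC+Fd@np.array([.005,-.005,0])+np.array([0,0,.032])+A*.075
def crop(im,n):
    u=proj(n,tip).round().astype(int);x,y=u-[60,50];print(n,'tip pred',proj(n,tip),'crop org',x,y)
    return cv2.resize(im[y:y+100,x:x+120],(400,333),interpolation=cv2.INTER_CUBIC)
cv2.imwrite("pics/c4.png",np.hstack([crop(s,"scene"),crop(d,"side")]))
```

```text
[0.4983 0.0117 0.6051] 12.7167
[0.4831 0.0131 0.196 ] 14.125
[ 12.4297  10.076  138.8151 182.4637  15.9934  88.2647] [0.0002 0.0004 0.0007] 14.725 [-0.4852 -0.0008  0.1043]
scene tip pred [376.7023 237.4801] crop org 317 187
side tip pred [316.568  248.2757] crop org 257 198
```

View pics/c4.png

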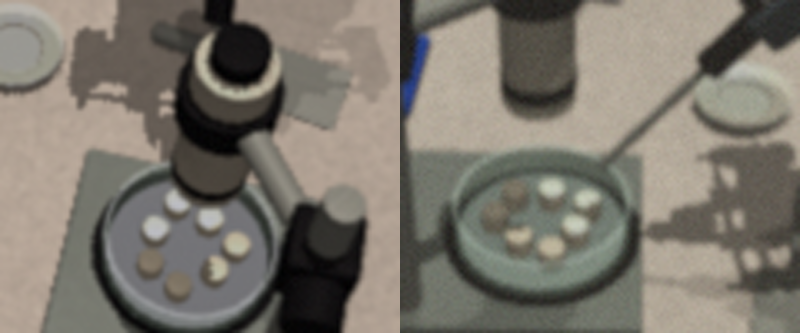

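Side view: tip at about (318.5,247) against a predicted (316.6,248.3), just over the near rim with the tube well clear. The bead ring has an empty centre, so I go in there and spiral out.

Run:
```python
from st import *
h=.031
pts=[stir_tcp(.005,-.005,h)[0]]
N=14
for k in range(1,int(N*3.25)+1):
    a=k*2*np.pi/N          # starts at far side, anticlockwise
    r=min(.031,.008+.023*k/N)
    pts.append(stir_tcp(.003+r*np.cos(a),r*np.sin(a),h)[0])
bad=[i for i,p in enumerate(pts) if ctrl.ik(p,R) is None];print('bad',bad)
assert not bad
print(ctrl.move_l(pts[0],vel=.06,ori=R,contact_N=6),ctrl.current_contact_force(),ctrl.current_t())
mx=0
for i,p in enumerate(pts[1:]):
    c=ctrl.move_l(p,vel=.07,contact_N=18);f=np.linalg.norm(ctrl.current_contact_force());mx=max(mx,f)
    if c: print('stop',i,ctrl.current_contact_force(),p-ctrl.current_tool_pos());break
print('max',mx,ctrl.current_t(),ctrl.current_grip_width()*.091)
cv2.imwrite("pics/s5.png",ctrl.read_camera("scene"));d=ctrl.read_camera("side")
cv2.imwrite("pics/d5.png",cv2.resize(d[180:300,240:400],(640,480),interpolation=cv2.INTER_CUBIC))
```

```text
bad []
False [-0.6524  0.4011 -1.1882] 16.2833
max 1.8351408086906962 31.1583 0.023097520505322565
```

View pics/d5.png

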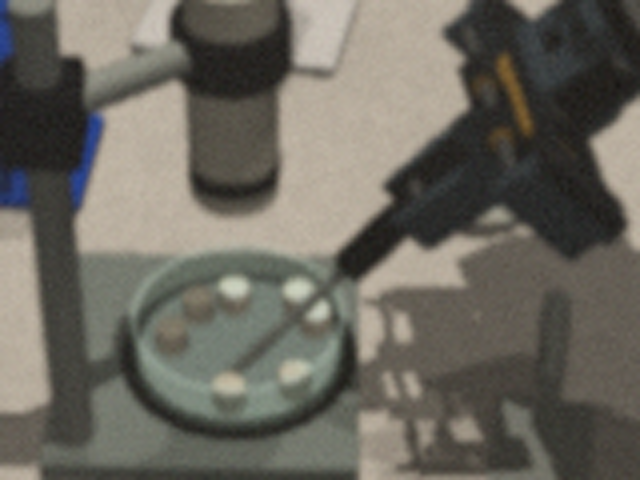

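Run:
```python
from st import *
D2=lambda x,y:(240+x/4,180+y/4);D1=lambda x,y:(240+(x-400)/3.636,160+(y-300)/2)
D4=lambda x,y:(257+(x-400)/3.333,198+y/3.333)
new=np.array([onz('side',D2(*p),.045)-DC for p in((172,329),(200,296),(235,287),(298,287),(317,311),(295,371),(230,384))])@Fd
old=np.array([onz('side',D4(*p),.045)-DC for p in((515,189),(495,211),(551,185),(587,195),(575,220),(518,234),(551,243))])@Fd
print(new*1000,old*1000)
print(((new[:,None,:2]-old[None,:,:2])**2).sum(-1)**.5*1000)
a=45/14*2*np.pi;tip=DC+Fd@np.array([.003+.031*np.cos(a),.031*np.sin(a),0])+[0,0,.031]
print(proj('side',tip),'seen',D2(238,366), proj('side',tip+[0,0,.01]))
```

```text
[[ 42.4181  -3.5314  45.    ]
 [ 25.5467 -35.1263  45.    ]
 [  2.5605 -44.0369  45.    ]
 [-39.517  -44.1803  45.    ]
 [-52.1044 -20.909   45.    ]
 [-37.8471  34.599   45.    ]
 [  3.1209  46.2295  45.    ]] [[ 21.4416 -32.4015  45.    ]
 [ 36.078   -7.1064  45.    ]
 [ -7.0924 -37.1909  45.    ]
 [-35.8899 -25.6484  45.    ]
 [-26.6965   2.756   45.    ]
 [ 17.0667  18.3656  45.    ]
 [ -8.5904  28.0585  45.    ]]
[[35.6861  7.2786 59.8687 81.3714 69.4001 33.4989 59.9983]
 [ 4.9271 29.9336 32.7043 62.1634 64.5324 54.1599 71.8169]
 [22.1783 49.8727 11.8341 42.6212 55.1865 64.0664 72.9527]
 [62.0862 84.1967 33.1694 18.8836 48.6558 84.3428 78.5806]
 [74.4385 89.256  47.8663 16.893  34.7216 79.5432 65.5078]
 [89.4663 84.8779 78.1002 60.2792 33.7389 57.2629 29.9788]
 [80.7371 62.6968 84.0433 81.7818 52.7164 31.1589 21.618 ]]
[295.1611 275.3809] seen (299.5, 271.5) [295.0704 272.6085]
```

Run:
```python
from st import *
s=cv2.imread("pics/s5.png");cv2.imwrite("pics/s5c.png",cv2.resize(s[180:300,310:450],(700,600),interpolation=cv2.INTER_CUBIC))
a=45/14*2*np.pi;tip=DC+Fd@np.array([.003+.031*np.cos(a),.031*np.sin(a),0])+[0,0,.031]
u=proj('scene',tip);print(u,(u-[310,180])*5)
```

```text
[386.1679 267.9667] [380.8395 439.8334]
```

View pics/s5c.png

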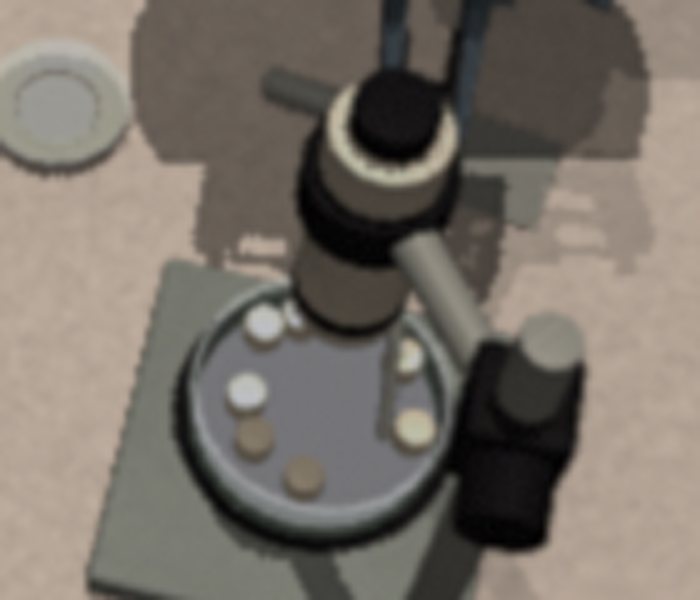

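Scene view: tip at (383,438) of the crop against a predicted (381,440). In the side view it is partly hidden behind a bead. Two beads may have moved less than 8 mm, so I make one slightly wider turn, then exit through the empty centre.

Run:
```python
from st import *
h=.031;N=14
pts=[]
for k in range(1,18):
    a=np.radians(77)+k*2*np.pi/N
    pts.append(stir_tcp(.005+.034*np.cos(a),-.004+.038*np.sin(a),h)[0])
pts.append(stir_tcp(.005,-.005,h)[0])
assert all(ctrl.ik(p,R) is not None for p in pts)
mx=0
for i,p in enumerate(pts):
    c=ctrl.move_l(p,vel=.08,contact_N=18);f=np.linalg.norm(ctrl.current_contact_force());mx=max(mx,f)
    if c: print('stop',i,ctrl.current_contact_force());break
print('max',mx,ctrl.current_t())
ctrl.move_l(ins+A*.075,vel=.12);print(ctrl.current_t())
d=ctrl.read_camera("side");cv2.imwrite("pics/d6.png",cv2.resize(d[180:300,240:400],(640,480),interpolation=cv2.INTER_CUBIC))
```

```text
max 2.170612020521494 37.7333
38.5167
```

View pics/d6.png

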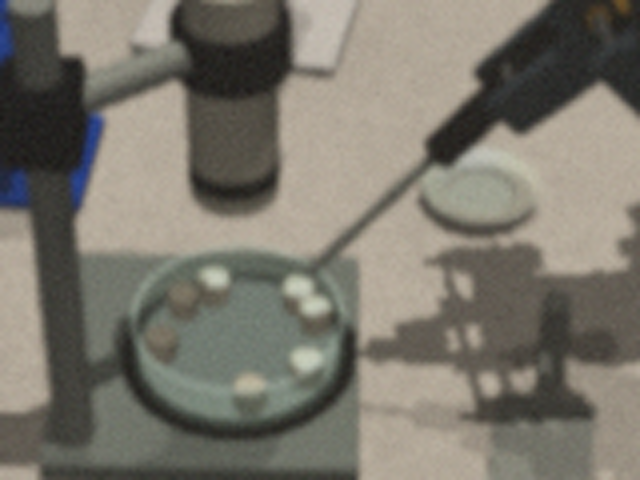

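Beads now sit wide near the wall, in the dish; tip at the same pixel as before, so no slip. I retreat the same way and park: 22 mm along the block's x from the recorded grasp.

Run:
```python
from st import *
F=frame(YR,30);g=np.load("g.npy");Rg=toolR(frame(YR,30+OFF))
q=np.array(ctrl.current_q());q[0]=-5;ctrl.movej(list(q))
q[1:3]=[-22.2,127];ctrl.movej(list(q))
ctrl.movej([-26.1,-22.2,127,32.7,41.6,-140.]);print(ctrl.current_t())
a=g+F[:,2]*.155+F[:,0]*.027
ctrl.goto(a,Rg);print(ctrl.current_tool_pos()-a,ctrl.current_t(),ctrl.current_contact_force())
s=ctrl.read_camera("scene");d=ctrl.read_camera("side");tip=M+F[:,2]*.035+F[:,0]*.027
def crop(im,n):
    u=proj(n,tip).round().astype(int);x,y=u-[50,37];print(n,'tip pred',proj(n,tip),((proj(n,tip)-[x,y])*4))
    return cv2.resize(im[y:y+75,x:x+100],(400,300),interpolation=cv2.INTER_CUBIC)
cv2.imwrite("pics/c7.png",np.hstack([crop(s,"scene"),crop(d,"side")]))
```

```text
44.0333
[-0.0006  0.0011 -0.0001] 45.1083 [ 0.2123 -0.4323 -1.2882]
scene tip pred [226.438  198.5706] [201.752  146.2823]
side tip pred [308.3402 140.7815] [201.3608 147.1261]
```

View pics/c7.png

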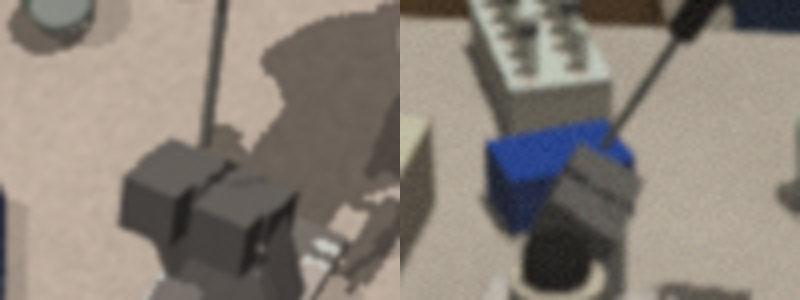

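Tip at (206,147) against a predicted (202,146), the same bias as over the bore, so the rod is unchanged in the grip. Going down.

```bash
cat > park.py <<'E'
from st import *
F=frame(YR,30);g=np.load("g.npy");Rg=toolR(frame(YR,30+OFF))
def rel():
    v=(ctrl.current_tool_pos()-g)@F*1000;return v
def go(x,z,v,n):
    c=ctrl.move_l(g+F[:,0]*x+F[:,2]*z,vel=v,ori=Rg,contact_N=n);print(c,rel(),ctrl.current_contact_force(),ctrl.current_t());return c
E
python3 - <<'E'
from park import *
if not go(.027,.09,.08,6) and not go(.027,.005,.08,6):
    go(.0215,.005,.03,6); go(.0215,-.002,.02,6)
s=ctrl.read_camera("scene");d=ctrl.read_camera("side")
tip=M+F[:,0]*.022
def crop(im,n):
    x,y=proj(n,tip).round().astype(int)-[50,37]
    return cv2.resize(im[y:y+75,x:x+100],(400,300),interpolation=cv2.INTER_CUBIC)
cv2.imwrite("pics/c8.png",np.hstack([crop(s,"scene"),crop(d,"side")]))
E
```

```text
False [27.2193 -0.0662 90.3186] [-0.2412  0.056  -1.1944] 46.175
False [27.2987 -0.1021  5.403 ] [ 0.3213  0.4284 -1.7527] 47.3917
False [21.815  -0.2185  5.3253] [ 0.7125 -0.3608  0.6014] 47.725
True [21.8511  0.0223 -0.282 ] [-1.3517  1.422   5.409 ] 48.05
```

View pics/c8.png

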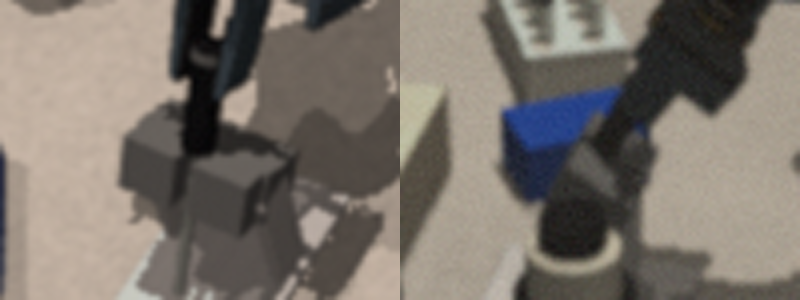

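The shoulder met the face at z -0.3 mm, x +21.9 mm. The picture shows the handle standing on the block at the notch with the shaft below, behind the prongs. I release and back off.

Run:
```python
from park import *
ctrl.command_gripper(0.6);ctrl.sleep(.3);print(rel(),ctrl.current_contact_force())
y=-toolR(frame(YR,30+OFF))[:,1]
p=ctrl.current_tool_pos();ctrl.move_l(p+y*.12,vel=.12);ctrl.move_l(p+y*.12+np.array([-.05,.0,.08]),vel=.15)
ctrl.sleep(.3)
T=tool();s=ctrl.read_camera("scene");d=ctrl.read_camera("side");print(ctrl.current_t(),ctrl.current_contact_force())
o=M+F[:,0]*.022;top=o+F[:,2]*.08
def crop(im,n):
    x,y=proj(n,o).round().astype(int)-[50,37];print(n,'o',(proj(n,o)-[x,y])*4,'top',(proj(n,top)-[x,y])*4)
    return cv2.resize(im[y:y+75,x:x+100],(400,300),interpolation=cv2.INTER_CUBIC)
b=cv2.resize(d[200:300,250:350],(400,300),interpolation=cv2.INTER_CUBIC);e=cv2.resize(s[215:295,330:430],(400,300),interpolation=cv2.INTER_CUBIC)
cv2.imwrite("pics/c9.png",np.vstack([np.hstack([crop(s,"scene"),crop(d,"side")]),np.hstack([e,b])]))
```

```text
[21.744  -0.1445 -0.0816] [ 0.384   0.145  -0.3007]
51.425 [-0.7909 -0.3775  0.1976]
scene o [199.6697 148.7343] top [214.4795  42.7946]
side o [201.3543 149.5281] top [251.1763  77.543 ]
```

View pics/c9.png

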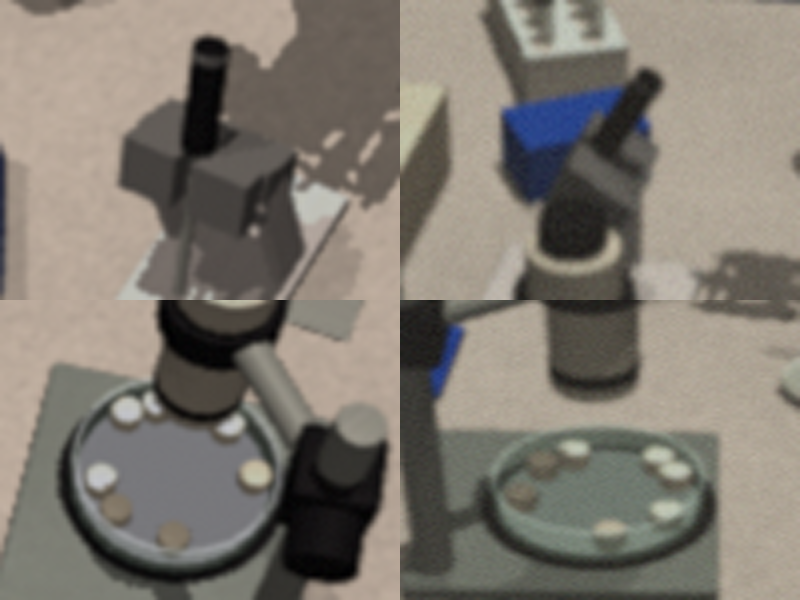

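Run:
```python
from st import *
N=lambda x,y:(250+(x-400)/4,200+(y-300)/3)
D4=lambda x,y:(257+(x-400)/3.333,198+y/3.333)
new=np.array([onz('side',N(*p),.045)-DC for p in((522,491),(543,461),(574,447),(659,455),(676,470),(665,511),(610,529))])@Fd
old=np.array([onz('side',D4(*p),.045)-DC for p in((515,189),(495,211),(551,185),(587,195),(575,220),(518,234),(551,243))])@Fd
print(new[:,:2]*1000,'\nmin dist of each old bead to any new',(((new[:,None,:2]-old[None,:,:2])**2).sum(-1)**.5*1000).min(0))
```

```text
[[ 48.62     1.7912]
 [ 36.9    -36.3703]
 [ 16.9911 -54.8733]
 [-40.1843 -44.5105]
 [-51.4635 -25.0664]
 [-44.2061  25.9055]
 [ -9.523   47.3629]] 
min dist of each old bead to any new [15.9597 15.3775 29.8777 15.5845 29.0255 35.6416 19.3269]
```

All seven beads moved at least 15 mm whichever way I pair them.

```bash
python3 -c "
from bench import ctrl
ctrl.sign_off();print(ctrl.current_t())"
```

```text
the job is handed in; nothing more can be done
the job is handed in; nothing more can be done
```

The rod is parked in the notch and released, all seven beads are in the dish, and I handed the job in after about 51.4 s of the 72 s allowed. No verdict was given.

- **Stirring:** I drew the rod from the bore and reached under the microscope at a 42° slant. I spiralled out from the empty centre of the beads, then made over two anticlockwise turns at about 31 mm radius. After that came one wider turn at about 34–38 mm, because two beads might have moved less than 8 mm. The tip was commanded about 6 mm above the dish floor. The tool force readings taken after each stroke stayed near 2 N or less.
- **Parking:** The shoulder met the block's top face at -0.3 mm, 21.9 mm from the bore along the block. After release, the handle's top end is within about 1–1.5 px of the expected parked position in both views.
- **Beads:** By the side camera, each bead moved at least 15 mm from its start.
- **Disagreement:** At the end of the main stirring, the tip in the side view was about 6 px off prediction. A bead partly hid it there, and the scene view agreed to within 1 px.
- **Not measured:** I did not check the bystanders' positions; the planned paths kept clear of them.

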